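# Slide the wet model boat under the dust cover and bolt it in

## Robot

A 7-joint arm with a two-finger parallel gripper is mounted at the origin on the work surface. World frame = base frame: x ahead of the robot, y to its left, z up, the work surface at z = 0. Lengths are in mm, angles in rad, forces in N, time in s.
With the tool pointing down it reaches from about 425 to 950 mm from the base axis. Payload 16.7 kg.
Tool frame: the origin (TCP) lies midway between the tips of the shut fingers; the grasp point (between the pads) lies grip_point_offset behind it (grip_point_offset is the distance from the TCP to the grasp point, in mm); z points along the fingers, y is the line along which they close (so a half turn about z gives the same grasp; the last joint's range is limited). The gripper opens to 94 mm and grips with 3 to 60 N. Pads are 16 mm wide; open, the fingers measure 119 mm over their backs; the gripper's body (75 mm by 177 mm) begins 78 mm behind the grasp point.
Start: joints at [0.956, 0.426, 0.074, 1.606, -0.034, 1.111, -0.067], TCP at [303.132, -603.063, 205.467] pointing down, gripper open.
Joint ranges: [-2.85, 2.85], [-0.5, 2.14], [-1.23, 1.37], [0.21, 2.46], [-1.02, 4.16], [0.16, 2.05], [-2.73, 2.73]. Speed limits (rad/s): [1.89, 1.89, 2.39, 2.39, 3.01, 3.01, 3.01].

## Interface

Orientations are given as a 3x3 rotation matrix whose columns are the frame's x, y, z axes.
In Python, from station import state, capture, job_done, grip_point_offset gives the robot as it stands. The module is installed in compiled form; this text tells all that it offers.
- The arm moves only by the tool move_arm, never from a script. Its argument "rows" is a list of rows, each a list of 4 numbers: the shift along the tool's x, y, z in m, then the turn about the tool's z in degrees. In form: [[dx, dy, dz, spin], ...]. A call has exactly 8 rows; each row is the pose to reach, as a shift and turn from the pose commanded when the call began, along the tool's axes at that moment; what a row does not reach only later rows make up. A row lasts 1/10 s, in which the tool goes at most 50 mm and 8.59 degrees, less where a joint would pass 70% of its speed; a pose out of reach is approached as far as the arm can. A call with a gripper value outside its range is refused whole. "hand" is the opening, from 0 (shut) to 1 (fully open), set as the call begins (left out, the last holds). The fingers move at their own pace and stop on an object; the grip force is fixed at half the most. Time passes only in rows, so rows that repeat a pose let the fingers close, or fill a call up. It gives the time, the measured TCP pose, the force, the opening and the grip force at its end, in the units of the state.
- state(): the state, without advancing time (a new reading comes with each control period).
- capture(name): name is "scene" or "top" or "wrist"; returns a dict with "frame" (480x640x3 uint8, red, green, blue), "camera_matrix" (3x3 intrinsics, pixels), "k1" (the pictures are not rectified: a ray, as slopes to the right and down, at radius r is drawn at 1 + k1 r^2 times it, then the intrinsics apply), "pose" (4x4, takes a point from camera to world coordinates). Camera axes: x right, y down, z forward; pixel columns grow to the right and rows downward; lengths in mm; the calibration is good to about 2 mm. A picture is of the moment at which its call begins. There is no depth.
- job_done(): hands the job in; it is judged then, once.
The state is a dict: "t": time; "joint_pos": joint angles; "qvel": joint speeds; "joint_efforts": joint torques, N m; "eef_pos": TCP position; "ee_rot": TCP orientation; "contact_force": force on the tool from outside, world axes, zero at the start; "moment": the same for the moment, N m; "grip_width": finger opening in mm; "gripper_force": force on a finger pad.
Only numpy, scipy, OpenCV 4.12 (cv2) and the standard library are available. Lean on these libraries where they do the work, as an engineer would, in place of code of your own. Each camera call takes 0.05 s, during which the arm holds its last target. There are 200 camera calls.

## Task

Take the painting board by its upright wooden grip and slide it boat first into the clear dust cover, until the board is flush against both the back bar and the side rail on the side away from the bolt; then slide the bolt fully across behind the board and let go. The boat's paint is wet: let nothing touch it and keep the board level. Leave the mug, jar, palette and boot model where they stand.

Things in the scene. Friction and masses are not known exactly. Their poses are not given: they have to be found in the camera images.
- board: Loose plywood board, 190 (its x) x 100 (y) x 14 mm thick, about 0.5 kg with the boat. Origin: centre of its underside, on the table. An upright dark wooden grip, 30 mm along x, 20 mm along y, stands on the centre line at x = -67 mm, 28 mm from the rear edge, and reaches 92 mm above the table; the boat stands on the +x half, which leads.
- grip (a point): Middle of the grip's upper part, where it can be pinched across its 20 mm thickness (along the board's y); 75 mm above the table, 17 mm below the grip's top. At (-67, 0, 75) mm in the board's frame; axes as the board's.
- boat: Freshly painted model boat fixed on the board: red and green hull, white cabin, orange funnel; about 101 long x 44 wide x 57 mm high. Origin: centre of its underside, at (30, 0, 14) mm in the board's frame, bow to +x; top 71 mm above the table. It spans board x from -20 to +82 mm.
- cover: Fixed dust cover without a floor: clear roof sheet with blue edges on four posts over a channel on the bare table. Origin: on the table, on the channel's centre line, where the board's rear edge lies when home; +x leads in. Roof underside 82 mm, top 91 mm above the table, over x = 57 to 203, y = -75 to 75 mm. Back bar 20 mm high, inner face at x = 190 mm.
- mouth (a point): Middle of the cover's mouth, on the table at (60, 0, 0) mm in the cover's frame, axes as the cover's. From here to the back bar run two wooden rails, 20 mm high, 10 mm thick, inner faces at cover y = -62 and +62 mm (124 mm apart), posts in line with them. The side rail to register on, across from the bolt, is that at y = -62.
- bolt_guide (a point): Middle of the bolt's fixed aluminium guide, on the table at (-12, 129, 0) mm in the cover's frame. The guide is 18 mm high and spans cover x = -26 to 2, y = 80 to 178 mm; a 3 mm thick strip at y = 73 to 85 mm joins it to the cover.
- home (a point): Where the board's origin lies when the board is flush against the back bar and the side rail: at (95, -12, 0) mm in the cover's frame, axes as the cover's. Home means that the board's axes agree with these.
- bolt (a joint): Travel of the steel bolt along the cover's -y, m: 0 fully open, 0.08 fully across. The bolt is a bar 12 x 12 mm, 90 mm long, 4 to 16 mm above the table, at x = -18 to -6 mm in the cover's frame; its tip is at y = 78 mm minus the travel. About 1.5 N moves it, and it stays where it is left.
- bolt_knob (a point): On the axis of the bolt's upright red knob, a cylinder 17 mm in diameter reaching from 16 to 80 mm above the table; this point is 64 mm above the table, at (-12, 120 minus the travel, 64) mm in the cover's frame. It moves with the bolt.
- mug: Bystander: white mug, 80 mm in diameter, 90 mm high, handle on its +y. Origin: centre of its underside.
- jar: Bystander: paint jar with a yellow label, 68 mm in diameter, 85 mm high. Origin: centre of its underside.
- palette: Bystander: white slab with six paint wells, 150 x 220 x 12 mm. Origin: centre of its underside.
- boot: Bystander: black model boot on a grey turntable, 170 mm in diameter, 150 mm high in all. Origin: centre of its underside.
There are look-alikes about, which are no part of the job. Of the things that look like the board, take the one that is farthest from the robot's base at the start.

How it is judged:
By the outcome, as a careful person would: the job done as asked, in the order asked, and still so for the second after the job is handed in, with the robot touching nothing.
It also fails if it takes over 61 s, if anything falls off the work surface, if the arm or the gripper's body presses on something with over 40 N, if the wrist force passes 120 N, or if a joint passes its speed limit or range.

## Working session

There is one attempt and no reset: what is moved stays moved. The work goes in short steps, Python scripts to look and compute and a tool call to move; the robot and the scene stay as the last step left them, time stands still between calls to the robot, and variables do not carry over. Pictures are saved under pics/ and viewed, at most 11 in all, crops included, and the job is handed in when it is done.

Besides the shell and the picture viewer there is one more tool, called after ">>>" as a command line: name --pt "numbers of a row" for each row, then --argument value for the rest. move_arm: Moves the arm, as the interface text tells. Its arguments: {"type":"object","properties":{"rows":{"type":"array","items":{"type":"array","items":{"type":"number"}}},"hand":{"type":"number"}},"required":["rows"]}

```bash
mkdir -p pics
cat > h.py <<'E'
import numpy as np, cv2, pickle
from station import state, capture, job_done, grip_point_offset
def cap(n,f):
    c=capture(n); cv2.imwrite(f'pics/{f}.png',c['frame'][:,:,::-1]); pickle.dump(c,open(f'pics/{f}.pkl','wb')); return c
def load(f): return pickle.load(open(f'pics/{f}.pkl','rb'))
def p2w(c,uv,z):
    K=np.array(c['camera_matrix']);T=np.array(c['pose'])
    d=cv2.undistortPoints(np.array(uv,float).reshape(-1,1,2),K,np.array([c['k1'],0,0,0,0.])).reshape(-1,2)
    r=np.c_[d,np.ones(len(d))]@T[:3,:3].T; o=T[:3,3]
    z=np.broadcast_to(z,len(d))
    return o+r*((z-o[2])/r[:,2])[:,None]
def w2p(c,P):
    K=np.array(c['camera_matrix']);T=np.linalg.inv(np.array(c['pose']))
    return cv2.projectPoints(np.array(P,float).reshape(-1,1,3),cv2.Rodrigues(T[:3,:3])[0],T[:3,3],K,np.array([c['k1'],0,0,0,0.]))[0].reshape(-1,2)
E
python3 - <<'E'
from h import *
print(grip_point_offset,state())
for n in('scene','top'):
    c=cap(n,n+'0'); print(n,np.round(c['pose'],2).tolist(),c['k1'],np.round(c['camera_matrix'],1).tolist())
E
```

```text
18.8 {'t': 0.0, 'joint_pos': array([ 0.95550624,  0.42673576,  0.07386543,  1.60663239, -0.03407804,
        1.11078186, -0.06711282]), 'qvel': array([ 3.44575983e-04, -6.18400217e-05,  7.66018418e-04, -2.08311475e-04,
       -1.43508557e-03,  3.17731317e-05, -1.83559367e-03]), 'joint_efforts': array([-2.36395623e-03, -9.35837245e+01,  3.66518721e+00, -4.54201555e+01,
       -4.89213166e-02,  1.99875666e-02,  8.06138610e-05]), 'eef_pos': array([ 302.91653051, -602.71153354,  204.76235048]), 'ee_rot': array([[ 8.93488843e-01,  4.49084860e-01, -6.89476428e-04],
       [ 4.49085373e-01, -8.93488175e-01,  1.09959004e-03],
       [-1.22229794e-04, -1.29210522e-03, -9.99999158e-01]]), 'contact_force': array([-0.56001778, -0.46432483, -0.68367531]), 'moment': array([ 0.01983745, -0.00595063, -0.03798802]), 'gripper_force': 0.0, 'grip_width': 94.09023315169165}
scene [[-0.43, 0.77, -0.48, 1126.24], [0.9, 0.36, -0.23, 375.3], [0.0, -0.53, -0.85, 1245.17], [0.0, 0.0, 0.0, 1.0]] -0.08616459976870847 [[462.1, 0.0, 316.8], [0.0, 462.1, 243.2], [0.0, 0.0, 1.0]]
top [[-0.02, -0.99, 0.17, 149.08], [-1.0, 0.02, -0.0, 50.15], [-0.0, -0.17, -0.99, 1895.58], [0.0, 0.0, 0.0, 1.0]] -0.0868104304569872 [[600.0, 0.0, 331.7], [0.0, 600.0, 239.8], [0.0, 0.0, 1.0]]
```

View pics/top0.png

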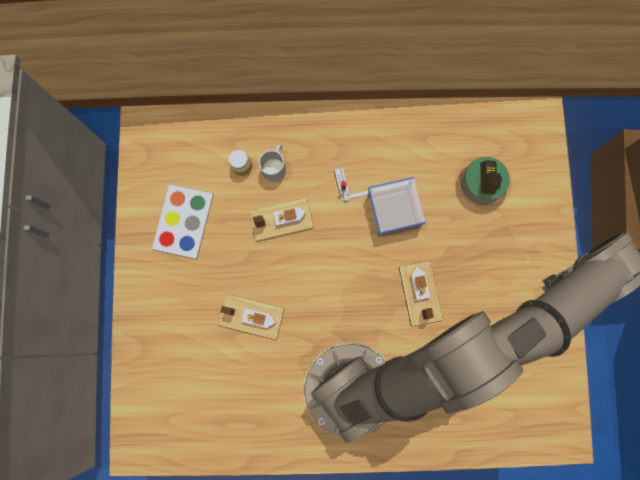

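View pics/scene0.png

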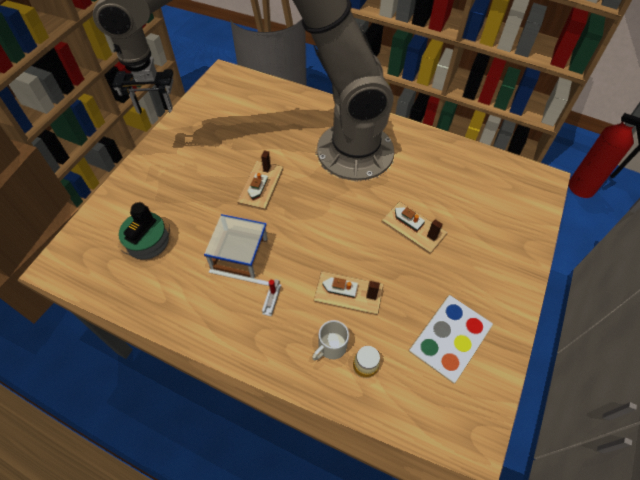

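The three boards in top are at (282,220), (251,317) and (421,294), with the robot base at about (349,390). The one at (282,220), next to the mug, is about 183 px from the base and the others about 120 px, so it is the one meant. I'll enlarge it together with the cover and bolt.

Run:
```python
from h import *
c=load('top0'); f=c['frame'][150:248,240:434,::-1]
cv2.imwrite('pics/topcrop.png',cv2.resize(f,None,fx=4,fy=4,interpolation=cv2.INTER_CUBIC))
for n,uv in dict(A=(282,220),B=(251,317),C=(421,294)).items():
    p=p2w(c,[uv],14)[0]; print(n,p.round(),np.hypot(*p[:2]).round())
```

```text
A [538. 203.  14.] 575.0
B [232. 303.  14.] 382.0
C [ 291. -231.   14.] 371.0
```

View pics/topcrop.png

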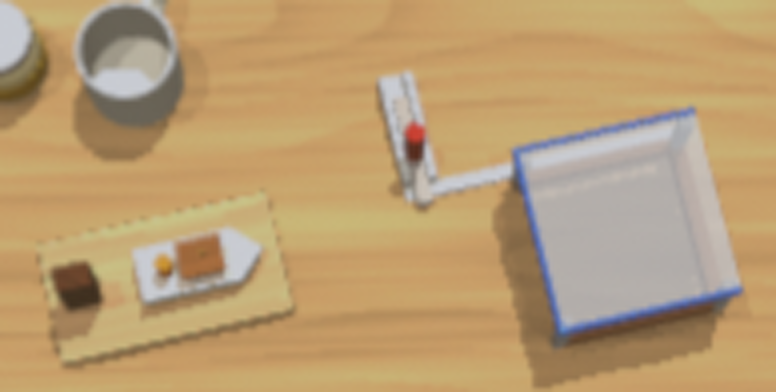

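The crop shows the target board with its rear (grip) on the left at crop (77,285) and its bow to the right at (260,248). The cover is at about (628,220), its mouth facing the board, and the bolt's red knob is at (415,135). I'll fit poses to the corners.

```bash
cat >> h.py <<'E'
from scipy.optimize import least_squares
def fit2(L,W):  # rigid 2D fit local->world ; returns x,y,yaw(deg),resid
    L=np.array(L,float)[:,:2];W=np.array(W)[:,:2]
    g=lambda p:(np.c_[np.cos(p[2])*L[:,0]-np.sin(p[2])*L[:,1],np.sin(p[2])*L[:,0]+np.cos(p[2])*L[:,1]]+p[:2]-W).ravel()
    r=least_squares(g,[*W.mean(0),-1.4]); return r.x[0],r.x[1],np.degrees(r.x[2]),np.abs(r.fun).max()
def tf(p,L):
    a=np.radians(p[2]);L=np.array(L,float); return np.array([np.cos(a)*L[...,0]-np.sin(a)*L[...,1],np.sin(a)*L[...,0]+np.cos(a)*L[...,1]]).T+np.array(p[:2])
E
python3 - <<'E'
from h import *
c=load('top0'); q=lambda a:(np.array(a)+.5)/4-.5+[240,150]
b=p2w(c,q([(37,243),(267,192),(294,312),(63,363)]),14)
print(b.round(1)); B=fit2([(-95,50),(95,50),(95,-50),(-95,-50)],b);print('board',np.round(B,2))
r=p2w(c,q([(514,150),(694,109),(741,292),(560,331)]),91)
print(r.round(1)); C=fit2([(57,75),(203,75),(203,-75),(57,-75)],r);print('cover',np.round(C,2))
g=tf(B,(-67,0)); k=tf(C,(-12,120)); print('grip',g,'knob',k,'home',tf(C,(95,-12)))
print('pix grip top, knob top, guide ctr (crop)',((w2p(c,[[*g,92],[*k,80],[*tf(C,(-12,80)),18],[*tf(C,(-12,178)),18]])-[240,150]+.5)*4-.5).round(0))
for n,z,uv in(('knobtop',80,(415,133)),('guide far',18,(395,75)),('mug',90,(127,50)),('jar',85,(8,40))): print(n,p2w(c,q([uv]),z).round(0))
R=state()['ee_rot'];print(R.round(3))
E
```

```text
[[572.5 309.6  14. ]
 [610.  124.   14. ]
 [511.  104.   14. ]
 [474.1 288.8  14. ]]
board [541.89 206.63 -78.57   1.01]
[[ 620.   -70.9   91. ]
 [ 649.8 -212.3   91. ]
 [ 503.7 -241.6   91. ]
 [ 476.6 -101.2   91. ]]
cover [536.54 -29.15 -78.47   2.14]
grip [528.61730703 272.30506103] knob [651.7209534    6.58889583] home [ 543.76390132 -124.62952858]
pix grip top, knob top, guide ctr (crop) [[ 71. 276.]
 [413. 116.]
 [423. 184.]
 [395.  70.]]
knobtop [[638.   5.  80.]]
guide far [[704.  19.  18.]]
mug [[708. 229.  90.]]
jar [[721. 323.  85.]]
[[ 0.893  0.449 -0.001]
 [ 0.449 -0.893  0.001]
 [-0.    -0.001 -1.   ]]
```

```bash
cat >> h.py <<'E'
def plan(tgt,n=8,polar=False,grasp=False):
    """rows from measured pose to world tgt=(x,y,z,a) (a: tool x world angle, deg); TCP"""
    s=state();p=s['eef_pos'];R=s['ee_rot'];a=np.degrees(np.arctan2(R[1,0],R[0,0]))
    d=(tgt[3]-a+180)%360-180; out=[]
    for i in range(1,n+1):
        f=i/n
        if polar:
            r0,r1=np.hypot(*p[:2]),np.hypot(*tgt[:2]);t0,t1=np.arctan2(p[1],p[0]),np.arctan2(tgt[1],tgt[0])
            r=r0+f*(r1-r0);t=t0+f*(t1-t0);w=np.array([r*np.cos(t),r*np.sin(t),p[2]+f*(tgt[2]-p[2])])
        else: w=p+f*(np.array(tgt[:3])-p)
        v=R.T@(w-p)/1000; out.append([*v.round(4),round(-d*f,1)])
    return out
E
python3 - <<'E'
from h import *
c=cap('wrist','wrist0'); s=state(); T=c['pose']
print((s['ee_rot'].T@(T[:3,3]-s['eef_pos'])).round(1),(s['ee_rot'].T@T[:3,:3]).round(3).tolist(),c['camera_matrix'][0][0],c['k1'])
r=plan((500,260,260,101.4),24,True)
for i in range(0,24): print(r[i])
E
```

```text
[  72.2   -0.7 -178.8] [[-0.001, -0.969, -0.247], [1.0, -0.001, -0.0], [-0.0, -0.247, 0.969]] 423.563320372365 -0.027728479204853322
[np.float64(0.0442), np.float64(-0.0061), np.float64(-0.0023), np.float64(-3.1)]
[np.float64(0.0876), np.float64(-0.0151), np.float64(-0.0046), np.float64(-6.2)]
[np.float64(0.13), np.float64(-0.0268), np.float64(-0.0069), np.float64(-9.3)]
[np.float64(0.1713), np.float64(-0.0413), np.float64(-0.0092), np.float64(-12.5)]
[np.float64(0.2112), np.float64(-0.0583), np.float64(-0.0114), np.float64(-15.6)]
[np.float64(0.2496), np.float64(-0.0779), np.float64(-0.0137), np.float64(-18.7)]
[np.float64(0.2864), np.float64(-0.0998), np.float64(-0.016), np.float64(-21.8)]
[np.float64(0.3214), np.float64(-0.1239), np.float64(-0.0183), np.float64(-24.9)]
[np.float64(0.3544), np.float64(-0.1502), np.float64(-0.0205), np.float64(-28.0)]
[np.float64(0.3854), np.float64(-0.1784), np.float64(-0.0228), np.float64(-31.1)]
[np.float64(0.4142), np.float64(-0.2083), np.float64(-0.0251), np.float64(-34.2)]
[np.float64(0.4408), np.float64(-0.2399), np.float64(-0.0273), np.float
[... 289 characters left out ...]
.3792), np.float64(-0.0364), np.float64(-49.8)]
[np.float64(0.5371), np.float64(-0.4163), np.float64(-0.0387), np.float64(-52.9)]
[np.float64(0.5487), np.float64(-0.454), np.float64(-0.0409), np.float64(-56.0)]
[np.float64(0.5576), np.float64(-0.4922), np.float64(-0.0432), np.float64(-59.1)]
[np.float64(0.564), np.float64(-0.5305), np.float64(-0.0454), np.float64(-62.3)]
[np.float64(0.5677), np.float64(-0.5689), np.float64(-0.0477), np.float64(-65.4)]
[np.float64(0.5688), np.float64(-0.6071), np.float64(-0.0499), np.float64(-68.5)]
[np.float64(0.5674), np.float64(-0.645), np.float64(-0.0522), np.float64(-71.6)]
[np.float64(0.5635), np.float64(-0.6825), np.float64(-0.0544), np.float64(-74.7)]
```

>>> move_arm --pt "0.044 -0.006 -0.006 -3" --pt "0.088 -0.015 -0.012 -6" --pt "0.13 -0.027 -0.018 -9" --pt "0.171 -0.041 -0.024 -12" --pt "0.211 -0.058 -0.03 -15" --pt "0.25 -0.078 -0.036 -19" --pt "0.286 -0.1 -0.042 -22" --pt "0.321 -0.124 -0.048 -25" --hand 1

```text
t: 0.95
eef_pos: [535.0, -346.5, 253.5]
ee_rot: [[0.618, 0.786, -0.0], [0.786, -0.618, 0.0], [-0.0, -0.0, -1.0]]
contact_force: [0.2, -0.4, -0.3]
grip_width: 93.7
gripper_force: 0.0
```

Run:
```python
from h import *
s=state();print(s['t'],s['eef_pos'],s['ee_rot'].round(3).tolist(),s['joint_pos'].round(2))
print(np.array(plan((490,180,260,101.4),16,True)))
```

```text
0.95 [ 535.00557943 -346.50620092  253.47649167] [[0.618, 0.786, -0.0], [0.786, -0.618, 0.0], [-0.0, -0.0, -1.0]] [ 0.57  0.33 -0.13  1.63  0.04  1.18 -0.23]
[[ 3.560e-02 -1.160e-02 -4.000e-04 -3.100e+00]
 [ 7.000e-02 -2.510e-02 -8.000e-04 -6.200e+00]
 [ 1.032e-01 -4.050e-02 -1.200e-03 -9.300e+00]
 [ 1.350e-01 -5.770e-02 -1.600e-03 -1.240e+01]
 [ 1.654e-01 -7.660e-02 -2.000e-03 -1.550e+01]
 [ 1.943e-01 -9.700e-02 -2.400e-03 -1.860e+01]
 [ 2.216e-01 -1.189e-01 -2.800e-03 -2.170e+01]
 [ 2.472e-01 -1.421e-01 -3.200e-03 -2.480e+01]
 [ 2.710e-01 -1.665e-01 -3.600e-03 -2.790e+01]
 [ 2.931e-01 -1.920e-01 -4.000e-03 -3.100e+01]
 [ 3.133e-01 -2.185e-01 -4.400e-03 -3.410e+01]
 [ 3.317e-01 -2.458e-01 -4.800e-03 -3.720e+01]
 [ 3.482e-01 -2.738e-01 -5.200e-03 -4.030e+01]
 [ 3.627e-01 -3.024e-01 -5.600e-03 -4.340e+01]
 [ 3.753e-01 -3.315e-01 -6.000e-03 -4.650e+01]
 [ 3.860e-01 -3.609e-01 -6.400e-03 -4.960e+01]]
```

Run:
```python
from h import *
print(np.array(plan((560,0,260,101.4),8,True)))
```

```text
[[ 4.380e-02 -1.540e-02 -8.000e-04 -6.200e+00]
 [ 8.580e-02 -3.370e-02 -1.600e-03 -1.240e+01]
 [ 1.256e-01 -5.480e-02 -2.400e-03 -1.860e+01]
 [ 1.632e-01 -7.850e-02 -3.200e-03 -2.480e+01]
 [ 1.983e-01 -1.046e-01 -4.000e-03 -3.100e+01]
 [ 2.309e-01 -1.328e-01 -4.800e-03 -3.720e+01]
 [ 2.607e-01 -1.628e-01 -5.700e-03 -4.340e+01]
 [ 2.878e-01 -1.946e-01 -6.500e-03 -4.960e+01]]
```

>>> move_arm --pt "0.044 -0.015 -0.001 -6.2" --pt "0.086 -0.034 -0.002 -12.4" --pt "0.126 -0.055 -0.003 -18.6" --pt "0.163 -0.079 -0.004 -24.8" --pt "0.198 -0.105 -0.005 -31" --pt "0.231 -0.133 -0.006 -37.2" --pt "0.261 -0.163 -0.006 -43.4" --pt "0.288 -0.195 -0.006 -49.6"

```text
t: 1.75
eef_pos: [559.5, 0.6, 259.4]
ee_rot: [[-0.2, 0.98, -0.0], [0.98, 0.2, 0.0], [0.0, -0.0, -1.0]]
contact_force: [1.4, 0.6, 0.1]
grip_width: 93.7
gripper_force: 0.0
```

Run:
```python
from h import *
c=cap('wrist','wcover'); s=state(); print(s['eef_pos'],np.abs(s['qvel']).max())
C=(536.54,-29.15,-78.47)
for n,L,z in(('roof',[(57,75),(203,75),(203,-75),(57,-75)],91),('knob',[(-12,120)],80),('guide',[(-26,80),(2,80),(2,178),(-26,178)],18)):
    print(n,w2p(c,np.c_[tf(C,L),np.full(len(L),z)]).round(0).tolist())
```

```text
[558.07003982   7.9991413  259.74424584] 0.05435960493249099
roof [[379.0, 310.0], [374.0, 448.0], [221.0, 448.0], [210.0, 310.0]]
knob [[432.0, 231.0]]
guide [[378.0, 203.0], [377.0, 230.0], [473.0, 230.0], [475.0, 203.0]]
```

View pics/wcover.png

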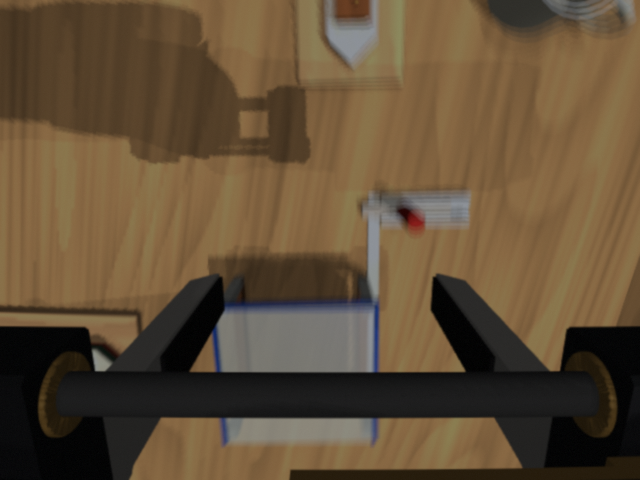

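The image shows the roof's near edge at row ~304 (columns 217-378), the guide at (375-470, 190-230) and the knob top at (413,220). It is slightly motion-blurred, so I'll retake it and measure by colour.

Run:
```python
from h import *
for k in range(3): c=cap('wrist','wcover2')
s=state(); print(s['eef_pos'],np.abs(s['qvel']).max())
h=cv2.cvtColor(c['frame'],cv2.COLOR_RGB2HSV)
bl=cv2.inRange(h,(108,120,80),(130,255,255)); bl[:290]=0; bl[450:]=0
ys,xs=np.nonzero(bl)
for v in(300,302,304,306,308,310,320,340,360,430,440,445):
    x=xs[ys==v]; print(v,(x.min(),x.max(),len(x)) if len(x) else None)
for u in(230,250,300,350,365):
    y=ys[(xs==u)&(ys<330)]; print('col',u,(y.min(),y.max()) if len(y) else None)
rd=cv2.inRange(h,(0,150,60),(8,255,255))|cv2.inRange(h,(172,150,60),(180,255,255))
rd[:185]=0;rd[250:]=0;rd[:,:380]=0;rd[:,460:]=0
y,x=np.nonzero(rd);print('red',x.min(),x.max(),y.min(),y.max(),len(x))
f=c['frame'][180:310,190:490,::-1]
g=c['frame'][100:480,190:490,::-1]
cv2.imwrite('pics/wc2.png',cv2.resize(c['frame'][170:330,200:480,::-1],None,fx=2.85,fy=2.85,interpolation=cv2.INTER_CUBIC)[:, :800])
```

```text
[559.65729398  -0.68301849 259.51276796] 0.03322376823166899
300 None
302 None
304 None
306 None
308 None
310 (np.int64(373), np.int64(376), 4)
320 (np.int64(373), np.int64(376), 4)
340 (np.int64(212), np.int64(375), 7)
360 (np.int64(214), np.int64(375), 8)
430 (np.int64(220), np.int64(373), 7)
440 (np.int64(220), np.int64(373), 8)
445 (np.int64(221), np.int64(372), 6)
col 230 (np.int64(311), np.int64(314))
col 250 (np.int64(311), np.int64(314))
col 300 (np.int64(311), np.int64(314))
col 350 (np.int64(311), np.int64(313))
col 365 (np.int64(311), np.int64(313))
red 406 424 222 240 260
```

View pics/wc2.png

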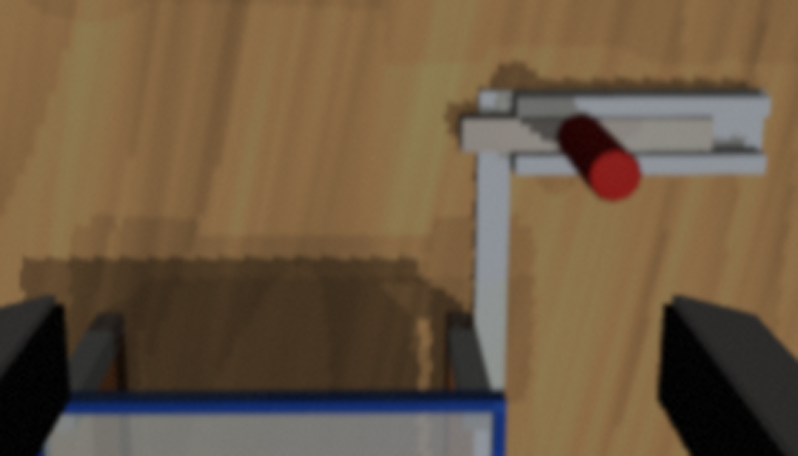

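Run:
```python
from h import *
c=load('wcover2')
A=p2w(c,[(250,310.6),(300,310.6),(350,310.6)],91); R=p2w(c,[(376.5,320),(375.7,340),(375.5,360),(373.5,440)],91); L=p2w(c,[(211.5,340),(213.5,360),(219.5,430),(219.6,440)],91)
def inv(p,W): a=np.radians(p[2]);d=W[:,:2]-p[:2]; return np.c_[d@[np.cos(a),np.sin(a)],d@[-np.sin(a),np.cos(a)]]
f=lambda p:np.r_[inv(p,A)[:,0]-57,inv(p,R)[:,1]-75,inv(p,L)[:,1]+75]
r=least_squares(f,[536,-29,-78.5]);C=r.x;print('cover',C.round(2),r.fun.round(1))
q=lambda a:(np.array(a)+.5)/2.85-.5+[200,170]
for n,z,uv in(('knob',80,(613,174)),('tip',16,(461,134)),('g1',18,(514,173)),('g2',18,(765,174)),('g3',18,(769,94)),('g4',18,(478,90)),('strip',3,(508,390))):
    print(n,inv(C,p2w(c,[q(uv)],z)).round(1))
print('roof far row pred',w2p(c,[[*tf(C,(203,0)),91]]))
```

```text
cover [534.65 -29.67 -78.02] [-0.3 -0.   0.3 -0.5 -0.8 -0.5 -0.5  0.7  0.9  0.7 -0. ]
knob [[-12.3 107.4]]
tip [[-12.2  65.9]]
g1 [[ 1.7 84.9]]
g2 [[  2.8 175.2]]
g3 [[-26.3 174.5]]
g4 [[-28.4  71.6]]
strip [[91.8 86.5]]
roof far row pred [[297.00794836 448.79782958]]
```

Run:
```python
from h import *
print(np.array(plan((548,177,260,101.6),4)))
```

```text
[[ 4.410e-02  5.900e-03 -1.000e-04 -1.000e-01]
 [ 8.830e-02  1.180e-02 -3.000e-04 -1.000e-01]
 [ 1.324e-01  1.760e-02 -4.000e-04 -2.000e-01]
 [ 1.765e-01  2.350e-02 -5.000e-04 -3.000e-01]]
```

>>> move_arm --pt "0.04 0.006 0 0" --pt "0.08 0.012 0 0" --pt "0.12 0.018 0 0" --pt "0.155 0.021 0 0" --pt "0.172 0.023 0 0" --pt "0.176 0.024 0 0" --pt "0.176 0.024 0 0" --pt "0.176 0.024 0 0"

```text
t: 2.75
eef_pos: [549.5, 174.0, 259.3]
ee_rot: [[-0.193, 0.981, -0.0], [0.981, 0.193, -0.001], [-0.001, -0.0, -1.0]]
contact_force: [0.5, -0.6, -1.2]
grip_width: 94.0
gripper_force: 0.0
```

Run:
```python
from h import *
c=cap('wrist','wb'); s=state(); print(s['eef_pos'],np.abs(s['qvel']).max())
B=(541.89,206.63,-78.57)
print(w2p(c,np.c_[tf(B,[(-95,50),(95,50),(95,-50),(-95,-50)]),[14]*4]).round(0).tolist(),w2p(c,[[*tf(B,(-67,0)),92]]).round())
cv2.imwrite('pics/wb_c.png',cv2.resize(c['frame'][80:345,200:440,::-1],None,fx=2.2,fy=2.2,interpolation=cv2.INTER_CUBIC))
```

```text
[549.44520886 174.11465071 259.41092775] 0.004857463034573472
[[378.0, 69.0], [374.0, 262.0], [278.0, 262.0], [272.0, 69.0]] [[324.  93.]]
```

View pics/wb_c.png

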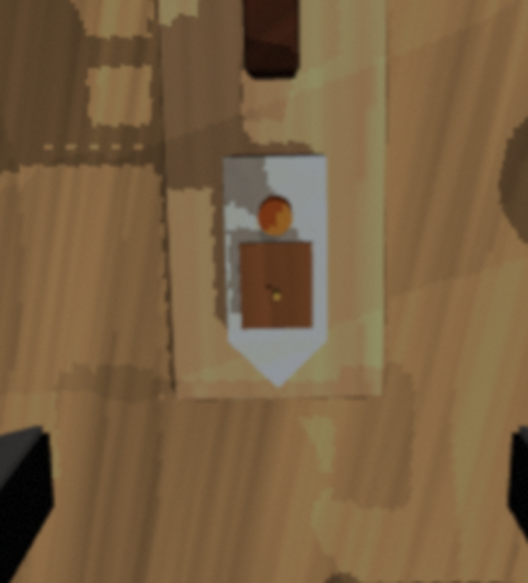

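The crop shows the target board: grip at crop (271,40), funnel at (275,215), bow at (278,385), and front edge at row ~397. I'll fit its pose from the edges.

Run:
```python
from h import *
c=load('wb'); q=lambda a:(np.array(a)+.5)/2.2-.5+[200,80]
F=p2w(c,q([(180,397.5),(280,396.5),(378,395)]),14);L=p2w(c,q([(158.5,30),(164,150),(172.5,330)]),14);R=p2w(c,q([(385.5,30),(385,150),(382.5,370)]),14)
def inv(p,W): a=np.radians(p[2]);d=W[:,:2]-p[:2]; return np.c_[d@[np.cos(a),np.sin(a)],d@[-np.sin(a),np.cos(a)]]
r=least_squares(lambda p:np.r_[inv(p,F)[:,0]-95,inv(p,L)[:,1]+50,inv(p,R)[:,1]-50],[542,206,-78.5]);B=r.x
print('board',B.round(2),r.fun.round(1))
print('grip front-top edge',inv(B,p2w(c,q([(248,66),(294,66)]),92)).round(1),'funnel',inv(B,p2w(c,q([(275,215)]),65)).round(1))
g=tf(B,(-67,0)); a=B[2]+180; print('grip',g.round(1),a)
print(np.array(plan((*g,200,a),5)),np.array(plan((*g,75-18.8,a),1)))
C=(534.65,-29.67,-78.1); print('home',tf(C,(95,-12)).round(1),'board in cover',inv(C,np.array([B])).round(1))
```

```text
board [540.79 208.51 -77.97] [-0.2  0.1  0.1  0.7  0.7  0.9 -0.9 -0.6 -0.7]
grip front-top edge [[-52.5  -8.3]
 [-52.3   8.1]] funnel [[3.5 0.2]]
grip [526.8 274. ] 102.02871560587528
[[ 2.050e-02 -6.000e-04  1.190e-02 -2.000e-01]
 [ 4.100e-02 -1.200e-03  2.370e-02 -4.000e-01]
 [ 6.150e-02 -1.700e-03  3.560e-02 -5.000e-01]
 [ 8.200e-02 -2.300e-03  4.750e-02 -7.000e-01]
 [ 1.024e-01 -2.900e-03  5.940e-02 -9.000e-01]] [[ 0.1025 -0.0029  0.2032 -0.9   ]]
home [ 542.5 -125.1] board in cover [[-231.8   55.1]]
```

>>> move_arm --pt "0.035 -0.001 0.01 -0.3" --pt "0.07 -0.002 0.03 -0.6" --pt "0.098 -0.003 0.06 -0.9" --pt "0.1025 -0.003 0.1 -0.9" --pt "0.1025 -0.003 0.14 -0.9" --pt "0.1025 -0.003 0.175 -0.9" --pt "0.1025 -0.003 0.197 -0.9" --pt "0.1025 -0.003 0.203 -0.9"

```text
t: 3.6
eef_pos: [525.2, 274.0, 54.1]
ee_rot: [[-0.21, 0.978, -0.003], [0.978, 0.21, -0.002], [-0.001, -0.003, -1.0]]
contact_force: [0.9, 0.5, 0.6]
grip_width: 94.0
gripper_force: 0.0
```

>>> move_arm --pt "0 0 0 0" --pt "0 0 0 0" --pt "0 0 0 0" --pt "0 0 0 0" --pt "0 0 0 0" --pt "0 0 0 0" --pt "0 0 0 0" --pt "0 0 0 0" --hand 0

```text
t: 4.4
eef_pos: [525.9, 276.0, 56.5]
ee_rot: [[-0.211, 0.977, -0.0], [0.977, 0.211, 0.0], [0.0, -0.0, -1.0]]
contact_force: [0.1, -0.8, 0.1]
grip_width: 33.7
gripper_force: 0.0
```

Run:
```python
from h import *
s=state(); print(s); c=cap('wrist','wg')
cv2.imwrite('pics/wg_c.png',c['frame'][:,:,::-1])
```

```text
{'t': 4.4, 'joint_pos': array([-0.1956991 ,  0.51583357, -0.50802381,  1.88748959,  0.33355575,
        0.82242005, -0.66552891]), 'qvel': array([-0.00151415,  0.00117666,  0.00207816, -0.00063393,  0.0004516 ,
       -0.00081302, -0.00136127]), 'joint_efforts': array([ 2.39139522e-02, -8.91537380e+01, -9.37968314e+00, -3.52019370e+01,
       -3.61525943e-02, -3.01499292e-02,  1.25006689e-03]), 'eef_pos': array([525.88431369, 275.99915967,  56.53115699]), 'ee_rot': array([[-2.11141453e-01,  9.77455516e-01, -7.56506507e-06],
       [ 9.77455516e-01,  2.11141453e-01,  2.86528430e-05],
       [ 2.96041783e-05, -1.34471167e-06, -1.00000000e+00]]), 'contact_force': array([ 0.06173616, -0.81247033,  0.12978268]), 'moment': array([ 0.01735919, -0.07349815,  0.054101  ]), 'gripper_force': 0.0, 'grip_width': 33.74613593042297}
```

>>> move_arm --pt "0 0 0 0" --pt "0 0 0 0" --pt "0 0 0 0" --pt "0 0 0 0" --pt "0 0 0 0" --pt "0 0 0 0" --pt "0 0 0 0" --pt "0 0 0 0" --hand 0

```text
t: 5.25
eef_pos: [525.9, 276.0, 56.5]
ee_rot: [[-0.211, 0.977, -0.0], [0.977, 0.211, 0.0], [0.0, -0.0, -1.0]]
contact_force: [-0.4, -0.1, -1.7]
grip_width: 20.0
gripper_force: 30.0
```

>>> move_arm --pt "-0.004 -0.003 0 0" --pt "-0.014 -0.009 0 0" --pt "-0.028 -0.019 0 0" --pt "-0.044 -0.03 0 0" --pt "-0.06 -0.041 0 0" --pt "-0.076 -0.05 0 0" --pt "-0.088 -0.056 0 0" --pt "-0.092 -0.058 0 0"

```text
t: 6.05
eef_pos: [488.3, 171.6, 56.5]
ee_rot: [[-0.209, 0.978, -0.0], [0.978, 0.209, -0.001], [-0.001, -0.0, -1.0]]
contact_force: [-0.5, 0.3, -2.8]
grip_width: 20.0
gripper_force: 30.0
```

Run:
```python
from h import *
c=cap('wrist','wslide'); s=state(); p=s['eef_pos']; print(s['t'],p,s['grip_width'],s['gripper_force'],s['contact_force'],s['moment'])
C=(534.65,-29.67,-78.1);a=np.radians(C[2]);d=p[:2]-C[:2];print('grip in cover',d@[np.cos(a),np.sin(a)],d@[-np.sin(a),np.cos(a)],np.degrees(np.arctan2(s['ee_rot'][1,0],s['ee_rot'][0,0])))
```

```text
6.1 [488.38331028 171.84991958  56.48830748] 19.74446851075861 29.997085332870483 [ 0.20931544 -0.87050483 -3.80566529] [-0.0422541  -0.01651317 -0.01660725]
grip in cover -206.72943705487717 -3.718120747490325 102.08413098793832
```

View pics/wslide.png

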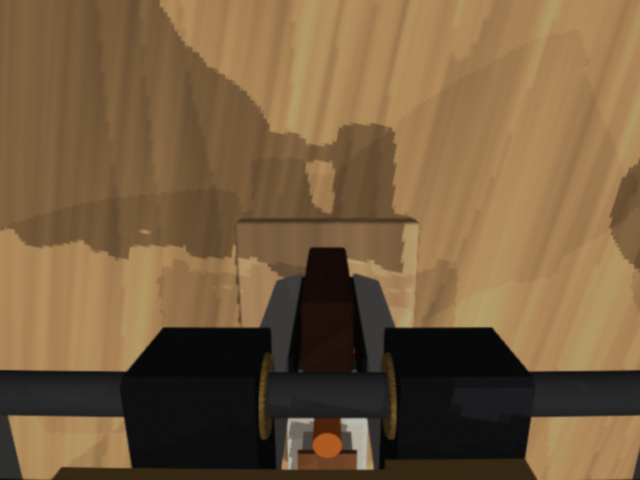

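The grip is held between the fingers at (327,300) and the board's rear edge at row 219 is square to the tool. Next I'll slide it straight into the cover.

>>> move_arm --pt "-0.006 0 0 0" --pt "-0.02 0 0 0" --pt "-0.04 0 0 0" --pt "-0.06 0 0 0" --pt "-0.08 0 0 0" --pt "-0.1 0 0 0" --pt "-0.115 0 0 0" --pt "-0.12 0 0 0"

```text
t: 6.9
eef_pos: [514.5, 54.7, 56.5]
ee_rot: [[-0.209, 0.978, 0.0], [0.978, 0.209, -0.0], [-0.0, 0.0, -1.0]]
contact_force: [-0.5, 1.7, -1.5]
grip_width: 19.6
gripper_force: 30.0
```

Run:
```python
from h import *
c=cap('scene','s1'); s=state(); p=s['eef_pos']; print(s['t'],p,s['contact_force'],s['moment'])
P=tf((534.65,-29.67,-78.1),(60,0));u,v=w2p(c,[[*P,30]])[0].astype(int)
print(u,v);f=c['frame'][max(0,v-75):v+75,max(0,u-100):u+100,::-1]
cv2.imwrite('pics/s1c.png',cv2.resize(f,None,fx=4,fy=4,interpolation=cv2.INTER_CUBIC))
```

```text
6.95 [514.51167977  54.74102447  56.4564001 ] [ 1.18260446 -2.49320496 -0.71386136] [-0.37840028 -0.23615878 -0.00810013]
260 253
```

View pics/s1c.png

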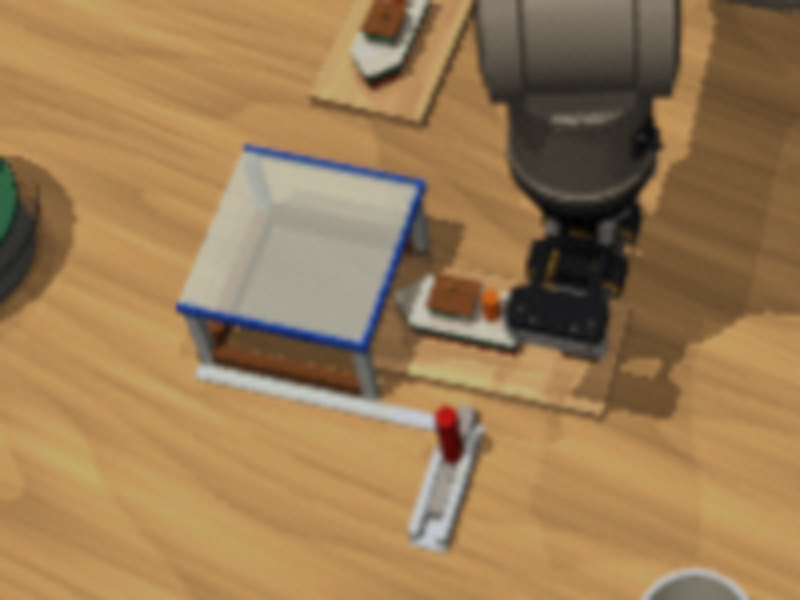

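The board is entering between the rails, with the bow at (405,295) just past the mouth edge and clear of the posts. I'll continue straight in.

>>> move_arm --pt "-0.006 0 0 0" --pt "-0.018 0 0 0" --pt "-0.034 0 0 0" --pt "-0.05 0 0 0" --pt "-0.066 0 0 0" --pt "-0.082 0 0 0" --pt "-0.094 0 0 0" --pt "-0.1 0 0 0"

```text
t: 7.75
eef_pos: [535.2, -42.4, 56.5]
ee_rot: [[-0.21, 0.978, -0.0], [0.978, 0.21, -0.0], [-0.0, -0.0, -1.0]]
contact_force: [-0.6, 2.2, -0.8]
grip_width: 19.7
gripper_force: 30.0
```

>>> move_arm --pt "-0.002 0 0 0" --pt "-0.004 0 0 0" --pt "-0.006 0 0 0" --pt "-0.008 0 0 0" --pt "-0.009 0 0 0" --pt "-0.01 0 0 0" --pt "-0.011 0 0 0" --pt "-0.011 0 0 0"

```text
t: 8.55
eef_pos: [537.4, -52.2, 56.4]
ee_rot: [[-0.211, 0.977, -0.0], [0.977, 0.211, -0.0], [-0.0, -0.0, -1.0]]
contact_force: [0.2, 0.0, -2.2]
grip_width: 19.7
gripper_force: 30.0
```

```bash
cat >> h.py <<'E'
def cov():
    s=state();p=s['eef_pos'];C=(534.65,-29.67,-78.1);a=np.radians(C[2]);d=p[:2]-C[:2];M=np.array([[np.cos(a),np.sin(a)],[-np.sin(a),np.cos(a)]])
    print('t',s['t'],'grip in cover',(M@d).round(2),'z',p[2].round(2),'F',(M@s['contact_force'][:2]).round(2),s['contact_force'][2].round(1),'M',s['moment'].round(2),'a',np.degrees(np.arctan2(s['ee_rot'][1,0],s['ee_rot'][0,0])).round(2),'w',round(s['grip_width'],1))
E
python3 -c "
from h import *
cov()"
```

```text
t 8.55 grip in cover [22.56 -1.99] z 56.44 F [0.02 0.24] -2.2 M [-0.05 -0.15  0.  ] a 102.18 w 19.7
```

>>> move_arm --pt "0 -0.002 0 0" --pt "0 -0.004 0 0" --pt "0 -0.006 0 0" --pt "0 -0.007 0 0" --pt "0 -0.008 0 0" --pt "0 -0.009 0 0" --pt "0 -0.0095 0 0" --pt "0 -0.01 0 0"

```text
t: 9.35
eef_pos: [527.6, -54.1, 56.5]
ee_rot: [[-0.211, 0.977, 0.0], [0.977, 0.211, 0.0], [0.0, 0.0, -1.0]]
contact_force: [1.6, 0.1, -2.5]
grip_width: 19.8
gripper_force: 30.0
```

```bash
python3 -c "
from h import *
cov()"
```

```text
t 9.35 grip in cover [ 22.44 -11.9 ] z 56.53 F [0.27 1.56] -2.5 M [ 0.11 -0.36  0.11] a 102.18 w 19.8
```

>>> move_arm --pt "0 -0.0005 0 0" --pt "0 -0.001 0 0" --pt "0 -0.0015 0 0" --pt "0 -0.002 0 0" --pt "0 -0.002 0 0" --pt "0 -0.002 0 0" --pt "0 -0.002 0 0" --pt "0 -0.002 0 0"

```text
t: 10.15
eef_pos: [526.8, -54.2, 56.8]
ee_rot: [[-0.211, 0.977, 0.002], [0.977, 0.211, 0.001], [0.0, 0.002, -1.0]]
contact_force: [6.2, 1.3, -6.3]
grip_width: 19.8
gripper_force: 30.0
```

```bash
python3 -c "
from h import *
cov()"
```

```text
t 10.15 grip in cover [ 22.42 -12.75] z 56.79 F [0.01 6.3 ] -6.3 M [ 0.4  -2.09  0.17] a 102.2 w 19.8
```

>>> move_arm --pt "0 0.0005 0 0.1" --pt "0 0.0005 0 0.2" --pt "0 0.0005 0 0.3" --pt "0 0.0005 0 0.4" --pt "0 0.0005 0 0.4" --pt "0 0.0005 0 0.4" --pt "0 0.0005 0 0.4" --pt "0 0.0005 0 0.4"

```text
t: 10.95
eef_pos: [527.0, -54.3, 56.8]
ee_rot: [[-0.204, 0.979, 0.002], [0.979, 0.204, 0.0], [-0.0, 0.002, -1.0]]
contact_force: [6.3, -0.3, -4.3]
grip_width: 19.9
gripper_force: 30.1
```

```bash
python3 -c "
from h import *
cov()"
```

```text
t 10.95 grip in cover [ 22.57 -12.53] z 56.76 F [1.57 6.16] -4.3 M [ 0.2  -1.93  0.34] a 101.8 w 19.9
```

>>> move_arm --pt "-0.001 0.0005 0 0.1" --pt "-0.002 0.0005 0 0.2" --pt "-0.003 0.0005 0 0.2" --pt "-0.004 0.0005 0 0.2" --pt "-0.005 0.0005 0 0.2" --pt "-0.0055 0.0005 0 0.2" --pt "-0.006 0.0005 0 0.2" --pt "-0.006 0.0005 0 0.2"

```text
t: 11.75
eef_pos: [527.7, -55.9, 56.9]
ee_rot: [[-0.204, 0.979, -0.0], [0.979, 0.204, 0.004], [0.004, 0.001, -1.0]]
contact_force: [-4.1, 23.2, 9.5]
grip_width: 19.7
gripper_force: 30.0
```

```bash
python3 -c "
from h import *
cov()"
```

```text
t 11.75 grip in cover [ 24.19 -12.18] z 56.94 F [-23.57   0.74] 9.5 M [5.12 0.69 0.07] a 101.77 w 19.7
```

>>> move_arm --pt "0.001 0 0 0" --pt "0.002 0 0 0" --pt "0.003 0 0 0" --pt "0.0035 0 0 0" --pt "0.0035 -0.0005 0 0" --pt "0.0035 -0.001 0 0" --pt "0.0035 -0.001 0 0" --pt "0.0035 -0.001 0 0"

```text
t: 12.55
eef_pos: [527.5, -55.8, 57.0]
ee_rot: [[-0.202, 0.979, 0.002], [0.979, 0.202, 0.001], [0.001, 0.003, -1.0]]
contact_force: [6.9, 5.9, -2.5]
grip_width: 19.4
gripper_force: 30.0
```

Run:
```python
from h import *
cov()
c=cap('scene','s2'); w=cap('wrist','w2')
P=tf((534.65,-29.67,-78.1),(90,0));u,v=w2p(c,[[*P,30]])[0].astype(int)
f=c['frame'][v-55:v+55,u-75:u+75,::-1]
a=cv2.resize(f,(540,396),interpolation=cv2.INTER_CUBIC)
cv2.imwrite('pics/s2c.png',a)
```

```text
t 12.55 grip in cover [ 24.05 -12.42] z 56.98 F [-4.31  7.95] -2.5 M [ 1.58 -1.92  0.19] a 101.64 w 19.4
```

View pics/s2c.png

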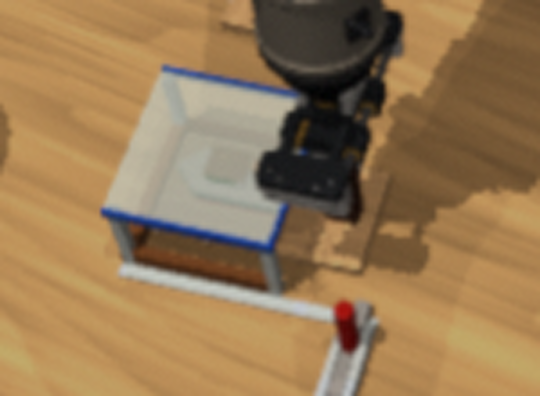

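>>> move_arm --pt "0 0.0005 0 0" --pt "0.0005 0.001 0 0" --pt "0.0005 0.001 0 0" --pt "0.0005 0.001 0 0" --pt "0.0005 0.001 0 0" --pt "0.0005 0.001 0 0" --pt "0.0005 0.001 0 0" --pt "0.0005 0.001 0 0"

```text
t: 13.45
eef_pos: [527.6, -55.7, 56.7]
ee_rot: [[-0.201, 0.98, 0.001], [0.98, 0.201, 0.001], [0.0, 0.001, -1.0]]
contact_force: [5.1, 4.6, -0.3]
grip_width: 19.7
gripper_force: 30.0
```

>>> move_arm --pt "0 0 0 0" --pt "0 0 0 0" --pt "0 0 0 0" --pt "0 0 0 0" --pt "0 0 0 0" --pt "0 0 0 0" --pt "0 0 0 0" --pt "0 0 0 0" --hand 0.5

```text
t: 14.25
eef_pos: [527.1, -56.3, 56.5]
ee_rot: [[-0.201, 0.98, -0.0], [0.98, 0.201, 0.0], [0.0, -0.0, -1.0]]
contact_force: [0.3, -0.1, 0.3]
grip_width: 47.2
gripper_force: 0.0
```

Run:
```python
from h import *
cov()
c=load('s2');C=(534.65,-29.67,-78.1);P=tf(C,(90,0));u,v=w2p(c,[[*P,30]])[0].astype(int)
L=tf(C,[(0,38),(0,-62)]);print(((w2p(c,np.c_[L,[14,14]])-[u-75,v-55]+.5)*3.6-.5).round(0))
```

```text
t 14.25 grip in cover [ 24.45 -12.91] z 56.51 F [0.19 0.22] 0.3 M [ 0.07 -0.06 -0.04] a 101.59 w 47.2
[[362. 269.]
 [394. 171.]]
```

Run:
```python
from h import *
print(plan((560,0,260,101.6),1))
```

```text
[[np.float64(0.0485), np.float64(0.0436), np.float64(-0.2035), np.float64(-0.0)]]
```

>>> move_arm --pt "0 0 -0.02 0" --pt "0 0 -0.055 0" --pt "0 0 -0.095 0" --pt "0.015 0.014 -0.13 0" --pt "0.035 0.032 -0.165 0" --pt "0.046 0.042 -0.19 0" --pt "0.048 0.044 -0.202 0" --pt "0.048 0.044 -0.203 0"

```text
t: 15.05
eef_pos: [560.9, -0.4, 260.3]
ee_rot: [[-0.201, 0.98, 0.002], [0.98, 0.201, -0.0], [-0.0, 0.001, -1.0]]
contact_force: [-0.0, 0.3, -1.0]
grip_width: 46.6
gripper_force: 0.0
```

>>> move_arm --pt "0 0 0 0" --pt "0 0 0 0" --pt "0 0 0 0" --pt "0 0 0 0" --pt "0 0 0 0" --pt "0 0 0 0" --pt "0 0 0 0" --pt "0 0 0 0"

```text
t: 15.85
eef_pos: [560.6, -0.4, 259.5]
ee_rot: [[-0.201, 0.98, 0.0], [0.98, 0.201, 0.0], [0.0, 0.0, -1.0]]
contact_force: [0.0, 0.6, -0.0]
grip_width: 46.8
gripper_force: 0.0
```

Run:
```python
from h import *
c=cap('wrist','w3'); cov()
cv2.imwrite('pics/w3c.png',cv2.resize(c['frame'][170:370,200:480,::-1],None,fx=2.85,fy=2.85,interpolation=cv2.INTER_CUBIC))
```

```text
t 15.9 grip in cover [-23.33  31.38] z 259.53 F [-0.42  0.89] -0.6 M [-0.07 -0.05  0.  ] a 101.59 w 47.0
```

View pics/w3c.png

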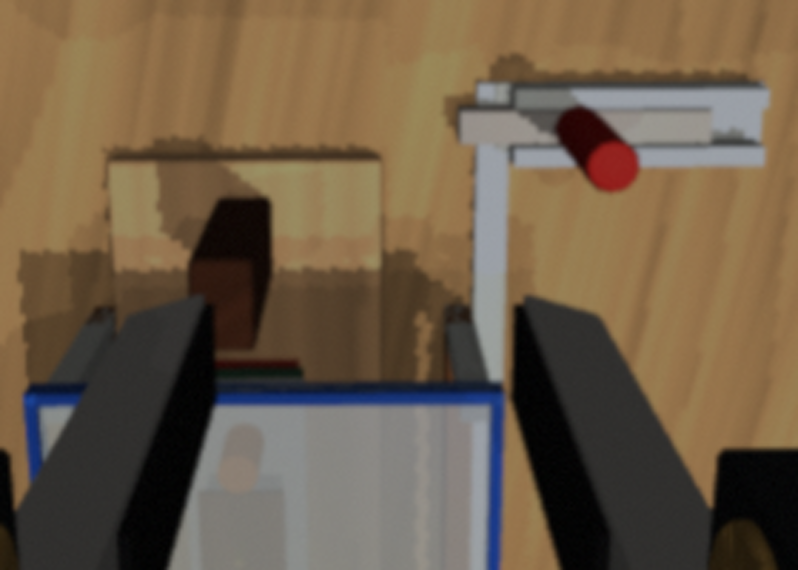

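Run:
```python
from h import *
c=load('w3'); q=lambda a:(np.array(a)+.5)/2.85-.5+[200,170]
C=(534.65,-29.67,-78.02)
def inv(p,W): a=np.radians(p[2]);d=W[:,:2]-p[:2]; return np.c_[d@[np.cos(a),np.sin(a)],d@[-np.sin(a),np.cos(a)]]
for n,z,uv in(('rearL',14,(109.5,160)),('rearR',14,(380.5,159.5)),('g1',18,(512,165)),('g2',18,(764,165)),('g3',18,(768,85)),('knob',80,(612,167)),('tip',16,(460,125)),('roofL',91,(28,393)),('roofR',91,(503,390)),('tip far',16,(460,145))):
    print(n,inv(C,p2w(c,[q(uv)],z)).round(1))
```

```text
rearL [[ -1.1 -59.7]]
rearR [[-0.6 38. ]]
g1 [[ 0.9 84.9]]
g2 [[  1.5 175.3]]
g3 [[-27.4 174.6]]
knob [[-12.4 107.7]]
tip [[-13.4  66.3]]
roofL [[ 55.7 -72.8]]
roofR [[55.7 74.7]]
tip far [[-6.1 66.4]]
```

The image shows the board home: rear edge at crop row 160, columns 110-380, measured at cover x about 0 and y -62 to 38 after the bias seen on the roof and guide. The bolt tip and knob are untouched. Now the bolt.

Run:
```python
from h import *
C=(534.65,-29.67,-78.02); print(plan((*tf(C,(-12,108)),64-18.8,101.98),1))
```

```text
[[np.float64(-0.0108), np.float64(0.0766), np.float64(0.2143), np.float64(-0.4)]]
```

>>> move_arm --pt "-0.004 0.03 0 -0.2" --pt "-0.009 0.06 0 -0.4" --pt "-0.011 0.075 0.02 -0.4" --pt "-0.011 0.077 0.06 -0.4" --pt "-0.011 0.077 0.1 -0.4" --pt "-0.011 0.077 0.125 -0.4" --pt "-0.011 0.077 0.135 -0.4" --pt "-0.011 0.077 0.135 -0.4" --hand 0.7

```text
t: 16.7
eef_pos: [637.7, 4.3, 123.7]
ee_rot: [[-0.208, 0.978, -0.002], [0.978, 0.208, 0.0], [0.001, -0.002, -1.0]]
contact_force: [-0.5, 1.2, -0.1]
grip_width: 65.5
gripper_force: 0.0
```

>>> move_arm --pt "0 0 0.015 0" --pt "0 0 0.03 0" --pt "0 0 0.045 0" --pt "0 0 0.06 0" --pt "0 0 0.072 0" --pt "0 0 0.079 0" --pt "0 0 0.079 0" --pt "0 0 0.079 0"

```text
t: 17.5
eef_pos: [638.4, 4.4, 45.7]
ee_rot: [[-0.208, 0.978, 0.0], [0.978, 0.208, 0.0], [0.0, 0.0, -1.0]]
contact_force: [-0.3, 0.2, 0.4]
grip_width: 66.0
gripper_force: 0.0
```

>>> move_arm --pt "0 0 0 0" --pt "0 0 0 0" --pt "0 0 0 0" --pt "0 0 0 0" --pt "0 0 0 0" --pt "0 0 0 0" --pt "0 0 0 0" --pt "0 0 0 0" --hand 0.1

```text
t: 18.3
eef_pos: [638.1, 4.3, 45.5]
ee_rot: [[-0.208, 0.978, -0.0], [0.978, 0.208, 0.0], [0.0, -0.0, -1.0]]
contact_force: [-1.6, -0.7, 0.9]
grip_width: 16.3
gripper_force: 30.0
```

>>> move_arm --pt "0 0 0 0" --pt "0 0 0 0" --pt "0 0 0 0" --pt "0 0 0 0" --pt "0 0 0 0" --pt "0 0 0 0" --pt "0 0 0 0" --pt "0 0 0 0"

```text
t: 19.1
eef_pos: [638.1, 4.3, 45.5]
ee_rot: [[-0.208, 0.978, -0.0], [0.978, 0.208, 0.0], [0.0, -0.0, -1.0]]
contact_force: [-1.1, -0.3, 1.8]
grip_width: 16.6
gripper_force: 30.0
```

```bash
python3 -c "
from h import *
cov()"
```

```text
t 19.1 grip in cover [-11.88 108.25] z 45.5 F [ 0.05 -1.15] 1.8 M [-0.07  0.12  0.05] a 101.98 w 16.6
```

Knob pinched (17 mm). About 68 mm to go in tool -y.

>>> move_arm --pt "0 -0.004 0 0" --pt "0 -0.012 0 0" --pt "0 -0.022 0 0" --pt "0 -0.032 0 0" --pt "0 -0.042 0 0" --pt "0 -0.052 0 0" --pt "0 -0.058 0 0" --pt "0 -0.062 0 0"

```text
t: 19.9
eef_pos: [576.8, -8.7, 45.5]
ee_rot: [[-0.208, 0.978, -0.0], [0.978, 0.208, 0.0], [0.0, -0.0, -1.0]]
contact_force: [2.7, 1.2, -2.8]
grip_width: 16.8
gripper_force: 30.0
```

```bash
python3 -c "
from h import *
cov()"
```

```text
t 19.9 grip in cover [-11.86  45.57] z 45.53 F [-0.59  2.89] -2.8 M [ 0.27 -0.44 -0.02] a 101.99 w 16.8
```

>>> move_arm --pt "0 -0.001 0 0" --pt "0 -0.002 0 0" --pt "0 -0.003 0 0" --pt "0 -0.004 0 0" --pt "0 -0.005 0 0" --pt "0 -0.006 0 0" --pt "0 -0.007 0 0" --pt "0 -0.008 0 0"

```text
t: 20.7
eef_pos: [571.0, -9.9, 45.7]
ee_rot: [[-0.208, 0.978, 0.003], [0.978, 0.208, 0.001], [0.0, 0.003, -1.0]]
contact_force: [13.8, 3.0, -12.2]
grip_width: 16.7
gripper_force: 30.0
```

```bash
python3 -c "
from h import *
cov()"
```

```text
t 20.7 grip in cover [-11.89  39.69] z 45.68 F [-0.1  14.16] -12.2 M [ 0.77 -3.24  0.03] a 102.0 w 16.7
```

>>> move_arm --pt "0 0.0005 0 0" --pt "0 0.001 0 0" --pt "0 0.001 0 0" --pt "0 0.001 0 0" --pt "0 0.001 0 0" --pt "0 0.001 0 0" --pt "0 0.001 0 0" --pt "0 0.001 0 0"

```text
t: 21.5
eef_pos: [571.2, -9.8, 45.6]
ee_rot: [[-0.208, 0.978, 0.001], [0.978, 0.208, 0.0], [0.0, 0.001, -1.0]]
contact_force: [5.8, 2.6, -4.0]
grip_width: 16.2
gripper_force: 30.0
```

>>> move_arm --pt "0 0 0 0" --pt "0 0 0 0" --pt "0 0 0 0" --pt "0 0 0 0" --pt "0 0 0 0" --pt "0 0 0 0" --pt "0 0 0 0" --pt "0 0 0 0" --hand 0.45

```text
t: 22.3
eef_pos: [570.7, -10.0, 45.5]
ee_rot: [[-0.208, 0.978, -0.0], [0.978, 0.208, 0.0], [0.0, 0.0, -1.0]]
contact_force: [-0.2, 0.2, 0.6]
grip_width: 42.4
gripper_force: 0.0
```

>>> move_arm --pt "0 0 -0.015 0" --pt "0 0 -0.04 0" --pt "0 0 -0.075 0" --pt "0 0 -0.115 0" --pt "0 0 -0.155 0" --pt "0 0 -0.19 0" --pt "0 0 -0.21 0" --pt "0 0 -0.215 0"

```text
t: 23.1
eef_pos: [571.6, -9.7, 264.1]
ee_rot: [[-0.208, 0.978, 0.004], [0.978, 0.208, -0.0], [-0.001, 0.004, -1.0]]
contact_force: [-0.4, 0.4, -0.7]
grip_width: 42.3
gripper_force: 0.0
```

>>> move_arm --pt "0 0 0 0" --pt "0 0 0 0" --pt "0 0 0 0" --pt "0 0 0 0" --pt "0 0 0 0" --pt "0 0 0 0" --pt "0 0 0 0" --pt "0 0 0 0"

```text
t: 23.9
eef_pos: [570.7, -10.0, 260.5]
ee_rot: [[-0.208, 0.978, -0.0], [0.978, 0.208, 0.0], [0.0, -0.0, -1.0]]
contact_force: [-0.1, -0.7, -0.2]
grip_width: 42.2
gripper_force: 0.0
```

Run:
```python
from h import *
c=cap('wrist','w4'); cov()
cv2.imwrite('pics/w4c.png',cv2.resize(c['frame'][170:370,200:480,::-1],None,fx=2.85,fy=2.85,interpolation=cv2.INTER_CUBIC))
```

```text
t 23.95 grip in cover [-11.79  39.29] z 260.51 F [-0.52 -0.02] 0.7 M [ 0.03 -0.1  -0.01] a 101.99 w 42.2
```

View pics/w4c.png

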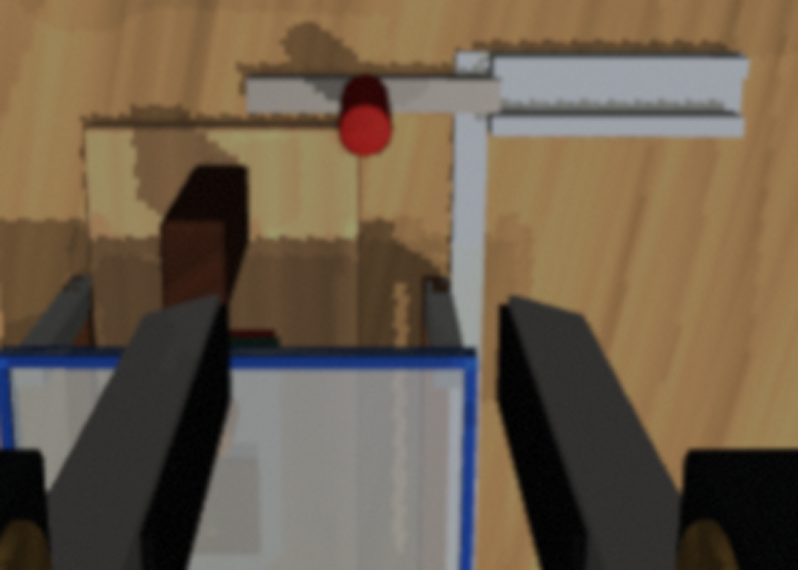

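The bolt is across behind the board, with its tip at crop (247,93) and the knob top at (365,130). The board's rear edge is at row ~128. I'll check the numbers before handing in.

Run:
```python
from h import *
c=load('w4'); q=lambda a:(np.array(a)+.5)/2.85-.5+[200,170]
C=(534.65,-29.67,-78.02)
def inv(p,W): a=np.radians(p[2]);d=W[:,:2]-p[:2]; return np.c_[d@[np.cos(a),np.sin(a)],d@[-np.sin(a),np.cos(a)]]
for n,z,uv in(('rearL',14,(85,128)),('rearM',14,(300,128)),('sideR',14,(358.5,180)),('g1',18,(490,135)),('g2',18,(743,135)),('knob',80,(365,130)),('tip',16,(246,93)),('roofL',91,(3,362)),('roofR',91,(476,362)),('railL z20?',20,(95,300))):
    print(n,inv(C,p2w(c,[q(uv)],z)).round(1))
```

```text
rearL [[ -0.5 -60.1]]
rearM [[-0.5 17.1]]
sideR [[18.7 38.1]]
g1 [[ 1.3 84.9]]
g2 [[  1.3 175.2]]
knob [[-12.7  40.4]]
tip [[-13.5  -1.7]]
roofL [[ 58.1 -71.7]]
roofR [[58.  74.7]]
railL z20? [[ 62.6 -58.7]]
```

```bash
python3 -c "
from station import job_done
print(job_done())"
```

```text
the job is handed in; nothing more can be done
None
```

I handed the job in at about 24 s: the board sits flush against the back bar and the far side rail to within my roughly 2 mm measurement error. The bolt is fully across against its stop, the gripper is clear and open, and I saw no contact with the wet boat or the bystanders.

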